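Unbolt the feed hopper with the hooked rod and drop its test ball

ROBOT

A 6-joint arm with a two-finger parallel gripper is mounted at the origin on the work surface. World frame = base frame: x ahead of the robot, y to its left, z up, the work surface at z = 0. Lengths are in m, angles in rad, forces in N, time in s.
With the tool pointing down it reaches from about 0.4 to 0.925 m from the base axis. Payload 3.4 kg.
Tool frame: the origin (TCP) lies at the very end of the fingers, on their centre line; the grasp point (between the pads) lies 19 mm behind it (ctrl.pinch_z is the distance from the TCP to the grasp point, in m); z points along the fingers, y is the direction in which the jaws open and shut (so a half turn about z gives the same grasp; the last joint's range is limited). The gripper opens to 85 mm and grips with 20 to 120 N. Pads are 22 mm wide; open, the fingers measure 114 mm over their backs; the gripper's body (76 mm by 85 mm) begins 54 mm behind the grasp point. The pads swing forward as they close: fully open they stand 13 mm farther back than shut.
Start: joints at [-1.262, 0.307, 1.506, -0, 1.328, -0.073], TCP at [0.215, -0.533, 0.199] pointing down, gripper open.
Joint ranges: [-3.12, 3.12], [-1.05, 2.28], [0.14, 2.33], [-1.42, 4.57], [0.1, 2.73], [-2.68, 2.68]. Speed limits (rad/s): [2.57, 2.57, 3.14, 3.14, 3.14, 3.14].

INTERFACE

Orientations are given as a unit quaternion [x, y, z, w].
In Python, from cell import ctrl gives the robot as it stands.
- The arm moves only by the tool apply_moves, never from a script. Its argument "increments" is a list of rows, each an object with "rotation": the turn, a rotation vector about the tool's x, y, z in degrees, a list of three; "xyz": the shift along the tool's x, y, z in cm, a list of three; "hand": the finger opening in cm, from 0 to 8.54. In form: [{"rotation": [wx, wy, wz], "xyz": [dx, dy, dz], "hand": hand}, ...]. A call has 1 to 8 rows; each row shifts and turns the commanded pose from where the row before left it, along the tool's axes as they then stand; what a row does not reach is not made up. A row lasts 1/8 s, in which the tool goes at most 62.5 mm and 10.7 degrees, less where a joint would pass 70% of its speed; a pose out of reach is approached as far as the arm can. A call is refused whole if a number of a shift passes 6.25 or a number of a turn 10.7, either way. A call with a gripper value outside its range is refused whole. The fingers move at their own pace and stop on an object; "force" is the grip in N (left out, the last holds). Time passes only in rows, so rows that do not move let the fingers close. It gives the time, the measured TCP pose, the force and the opening at its end, in the units of the state.
- ctrl.observe(): the state, without advancing time (a new reading comes with each control period).
- ctrl.camera(name): name is "side" or "top" or "wrist"; returns the picture (384x512x3 uint8, blue, green, red); there is no depth.
- ctrl.get_calibration(name): a dict with "mtx" (3x3 intrinsics, pixels), "k1" (the pictures are not rectified: a ray, as slopes to the right and down, at radius r is drawn at 1 + k1 r^2 times it, then the intrinsics apply), "position" and "attitude" of the camera in the world. Camera axes: x right, y down, z forward; pixel columns grow to the right and rows downward; lengths in m; the calibration is good to about 2 mm. A picture is of the moment at which its call begins: read the wrist's pose just before it. get_calibration takes no time and is no camera call; for the wrist camera it gives the pose at the moment of the call.
- ctrl.finish_job(): hands the job in, once; it reports no verdict.
The state is a dict: "clock": time; "joints": joint angles; "qvel": joint speeds; "tau": joint torques, N m; "position": TCP position; "ee_rot": TCP orientation; "ft_force": force on the tool from outside, world axes, zero at the start; "wrist_torque": the same for the moment, N m; "grip_width": finger opening in m.
Only numpy, scipy, OpenCV 4.12 (cv2) and the standard library are available. Lean on these libraries where they do the work, as an engineer would, in place of code of your own. Each camera call takes 0.05 s, during which the arm holds its last target. There are 200 camera calls.

TASK

Pick up the hooked rod and, reaching with it under the wire guard on the side of the blue feed hopper, pull the lock bolt all the way back by its pin; do not reach in with the fingers. Then lay the rod down flat on the rubber mat, all of it on the mat, and let go. Finally draw the slide gate out by its handle until it hits its end stop, so that the ball drops to the bottom of the chute, let go, and leave the other things on the bench where they are.

Things in the scene. Friction and masses are not known exactly. Their poses are not given: they have to be found in the camera images.
- hopper: Blue steel feed hopper fixed to the bench: square upright chute, 92 mm outside, 80 inside, on a 200 x 170 x 10 mm base; round flange on top (128 mm across, hole 88, 186 mm high with bolt heads). Origin on the bench under the chute's centre, z up. The slide gate comes out of its -x face (towards the robot); the lock bolt lies on its -y side on a ledge under a wire guard.
- guard (a point): Middle of the guard's outer edge, 155 mm high, 148 mm out along the hopper's -y. Guard and ledge span x = -105 to +55 mm in the hopper's frame, from the chute out to y = -151 mm. Guard: thin bars parallel to y, 25 mm apart, top 158 mm. Ledge top 98 mm. Between them the outer (-y) side is open, 54 mm high, but for a 6 mm post at each end (x = -100 and +50 mm).
- gate (a joint): Steel slide gate closing the chute, 84 mm wide, 8 thick, 102 to 110 mm high. 0 = shut, grows as it is drawn out along the hopper's -x, end stop at 0.085 m. Friction about 4 N, damping 15 N s/m; stays where it is left. The lock bolt holds it shut (1.5 mm of play) until the bolt is back by more than 20 mm.
- gate_handle (a point): Middle of the gate's handle: round steel bar 16 mm thick, 110 long, parallel to the hopper's y, centre 106 mm high, 139 mm in front (-x) of the hopper's centre when shut; moves with the gate. Air above and below. Two 8 mm wide arms 38 mm either side of its middle join it to the gate (68 mm free between them, 60 mm free behind the bar).
- bolt (a joint): Steel lock bolt on the ledge. 0 = fully locked, grows as it is pulled out along the hopper's -y, end stop at 0.045 m. Friction about 2.5 N, damping 8 N s/m; stays where it is left. Starts between 0 and 5 mm.
- bolt_pin (a point): Middle of the bolt's upright pin, 126 mm high: pin 12 mm thick, from 111 to 140 mm high on the bolt's 12 mm wide bar, at x = -12.5 mm in the hopper's frame and, locked, y = -85 mm; moves with the bolt. Guard bars pass over it, 12.5 mm either side.
- hook_rod: Loose hooked rod, about 0.2 kg: dark wooden handle block 70 mm (x) x 22 (y) x 30 (z), origin at the centre of its underside. A steel rod 8 mm thick (14 mm for the first 10) runs along +x, 15 mm above the underside, to x = 145 mm, where it bends square to -y, ending at y = -34: a flat L. It lies flat, z up, hook end roughly to world +y. Balances about 16 mm ahead of the origin.
- hook_end (a point): Middle of the hook's cross arm: x = 145, y = -15, z = 15 mm in the rod's frame. Axes as the rod's.
- mat: Black rubber mat fixed to the bench, 280 mm (its x) by 150 mm (its y), 4 mm thick; origin at the centre of its underside. Its x axis points roughly to world +y.
- ball_center (a point): Centre of the black test ball, 50 mm in diameter, 0.12 kg, that lies inside the chute on the shut gate (centre 135 mm above the bench) and drops to the chute's floor (top 10 mm above the bench, centre then 35 mm) when the gate is out.
- straight_bar: Bystander: the same handle and rod without the bend, loose; lies beside the hooked rod, to the robot's left; which of the two places each has varies. Origin at the centre of the handle's underside.
- wrench: Bystander: loose wrench, 180 mm, lying near the robot. Origin under its middle.
- flange: Bystander: loose dark steel flange, 120 mm across, 30 mm high, on the right. Origin at the centre of its underside.
- hammer: Bystander: loose hammer, 200 mm, lying at the front left. Origin under its middle.
Mind the look-alikes: they are no part of the job. Of the things that look like the part that bears ball_center, the smaller one is meant. What is shaped like the hook_rod but green is not meant.

How it is judged:
On the way, in this order (a step that is already met when the one before it is completed fails the run):
1. the hooked rod is picked up off the bench (height (world z) of hook_rod above 0.05 m), for 0.1 s.
2. the lock bolt is pulled back to its stop by the rod's hook (value of joint bolt above 0.036 m and distance between hook_end and bolt_pin below 0.04 m), for 0.1 s.
3. the rod lies released on the mat (x of hook_rod in the frame of mat between -0.135 and 0.135 m and y of hook_rod in the frame of mat between -0.07 and 0.07 m and x of hook_end in the frame of mat between -0.143 and 0.143 m and y of hook_end in the frame of mat between -0.078 and 0.078 m and height (world z) of hook_rod below 0.012 m and angle between hook_rod's own z axis and vertical below 0.15 rad and contact force between the fingers and hook_rod below 0.3 N and linear speed of hook_rod below 0.03 m/s), for 0.2 s.
4. the gate is drawn out to its end stop (value of joint gate above 0.08 m), for 0.2 s.
At the end, for the whole second after the job is handed in: The bolt is back (36 mm or more of 45), the gate is out at its stop (80 mm or more of 85) and still, the ball is at the bottom of the chute (centre below 60 mm), and the hooked rod lies flat, released and still on the mat, both its handle's centre and its hook over the mat (all of step 3 and value of joint gate above 0.08 m and value of joint bolt above 0.036 m and x of ball_center in the frame of hopper between -0.05 and 0.05 m and y of ball_center in the frame of hopper between -0.05 and 0.05 m and z of ball_center in the frame of hopper below 0.06 m and velocity of joint gate below 0.01 m/s); the robot touches nothing.
It fails at once if a bystander (straight bar, wrench, flange, hammer) is moved more than 30 mm (distance of any of straight_bar, wrench, flange, hammer from where it was at the start of the episode above 0.03 m).
It fails at once if the fingers touch the lock bolt (contact force between the fingers and bolt above 1 N).
It also fails if it takes over 66 s, if anything falls off the work surface, if the arm or the gripper's body presses on something with over 40 N, if the wrist force passes 120 N, or if a joint passes its speed limit or range.

## Working session

There is one attempt and no reset: what is moved stays moved. The work goes in short steps, Python scripts to look and compute and a tool call to move; the robot and the scene stay as the last step left them, time stands still between calls to the robot, and variables do not carry over. Pictures are saved under pics/ and viewed, about 8 in all and at most 12, crops included, and the job is handed in when it is done.

Besides the shell and the picture viewer there is one more tool, called after "Call:" as a command line: name --argument value ..., lists and objects as JSON in quotes. apply_moves: Moves the arm, as the interface text tells. Its arguments: {"type":"object","properties":{"increments":{"type":"array"},"force":{"type":"number"}},"required":["increments"]}

```bash
mkdir -p pics; ls
python3 - <<'E'
from cell import ctrl
import cv2,json
o=ctrl.observe();print(o)
for n in("top","side"):
    cv2.imwrite(f"pics/{n}0.png",ctrl.camera(n)); print(n,ctrl.get_calibration(n))
E
```

```text
pics
{'clock': 0.0, 'joints': array([-1.26150387e+00,  3.07559438e-01,  1.50768641e+00, -1.84976806e-05,
        1.32841853e+00, -7.34907744e-02]), 'qvel': array([ 1.37845117e-03,  8.39780041e-04, -1.16615472e-04, -8.85397527e-04,
        3.88993573e-05,  7.42900451e-04]), 'tau': array([ 1.62964061e-03, -4.57557714e+01, -2.51916325e+01,  2.46260339e-05,
        1.36080888e-02,  1.49719948e-06]), 'position': array([ 0.21450151, -0.53264986,  0.19758398]), 'ee_rot': array([ 9.81739514e-01,  1.90227373e-01, -1.30760147e-04, -1.02761504e-03]), 'ft_force': array([-0.34871449, -0.42759158,  0.27185145]), 'wrist_torque': array([-0.02880324,  0.03662487,  0.05803352]), 'grip_width': 0.08568131154979032}
top {'mtx': array([[374.82665847,   0.        , 254.14219067],
       [  0.        , 374.82665847, 192.29857892],
       [  0.        ,   0.        ,   1.        ]]), 'k1': 0.03574325022643384, 'position': array([ 0.23515994, -0.00631683,  1.1943985 ]), 'attitude': array([-0.6986385 ,  0.7104173 , -0.05412147,  0.0654398 ])}
side {'mtx': array([[395.60063744,   0.        , 258.20233464],
       [  0.        , 395.60063744, 196.1468533 ],
       [  0.        ,   0.        ,   1.        ]]), 'k1': -0.11550303839597056, 'position': array([-0.01624671,  0.81467583,  1.11846775]), 'attitude': array([-0.22296558,  0.90827367, -0.34199649,  0.09145319])}
```

View pics/top0.png

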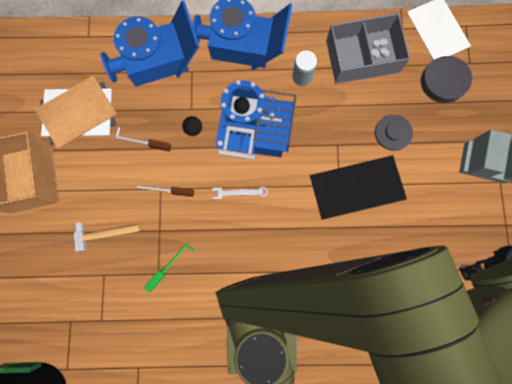

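View pics/side0.png

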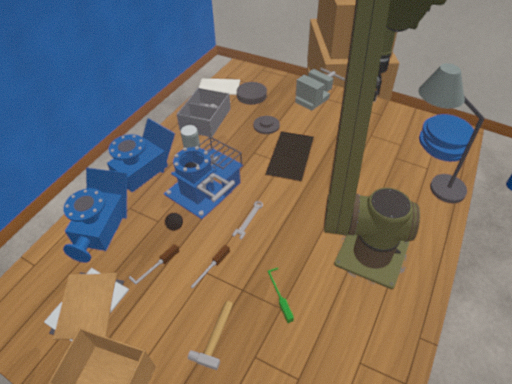

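```bash
cat > h.py <<'E'
import numpy as np,cv2
from scipy.spatial.transform import Rotation as R
from cell import ctrl
def rays(n,uv,c=None):
    c=c or ctrl.get_calibration(n); K=c["mtx"]; uv=np.atleast_2d(np.float64(uv))
    d=(uv-K[:2,2])/[K[0,0],K[1,1]]; s=d.copy()
    for _ in range(30): s=d/(1+c["k1"]*(s**2).sum(1,keepdims=True))
    return np.array(c["position"]),R.from_quat(c["attitude"]).apply(np.c_[s,np.ones(len(s))])
def plane(n,uv,z,c=None):
    p,r=rays(n,uv,c); return p+r*((z-p[2])/r[:,2])[:,None]
def proj(n,P,c=None):
    c=c or ctrl.get_calibration(n); q=R.from_quat(c["attitude"]).inv().apply(np.atleast_2d(P)-c["position"])
    s=q[:,:2]/q[:,2:]; s=s*(1+c["k1"]*(s**2).sum(1,keepdims=True)); return s*c["mtx"][0,0]+c["mtx"][:2,2]
def tri(a,ua,b,ub):
    p,r=rays(a,ua);q,s=rays(b,ub);r=r[0]/np.linalg.norm(r);s=s[0]/np.linalg.norm(s)
    t=np.linalg.lstsq(np.c_[r,-s],q-p,rcond=None)[0]; return (p+r*t[0]+q+s*t[1])/2,np.linalg.norm(p+r*t[0]-q-s*t[1])
E
python3 - <<'E'
from h import *
t=cv2.imread("pics/top0.png");s=cv2.imread("pics/side0.png")
cv2.imwrite("pics/tc.png",cv2.resize(t[70:215,105:305],None,fx=4,fy=4,interpolation=cv2.INTER_CUBIC))
# mat
g=t.max(2);m=((g<40)*255).astype(np.uint8);m[:150]=0;m[225:]=0;m[:,:300]=0;m[:,415:]=0
c=max(cv2.findContours(m,0,2)[0],key=cv2.contourArea);b=cv2.boxPoints(cv2.minAreaRect(c));P=plane("top",b,.004);print("mat",b,P,P.mean(0))
# handles (brown-dark red)
hsv=cv2.cvtColor(t,cv2.COLOR_BGR2HSV)
for x,y in((160,145),(182,191)): print(hsv[y-3:y+4:3,x-6:x+7:6].tolist())
E
```

```text
mat [[310.65088 175.54002]
 [394.32275 155.53154]
 [404.477   197.99464]
 [320.8051  218.00313]] [[ 0.49047324 -0.17243171  0.004     ]
 [ 0.55130013 -0.44451665  0.004     ]
 [ 0.41177414 -0.46557598  0.004     ]
 [ 0.35226627 -0.19889086  0.004     ]] [ 0.45145344 -0.3203538   0.004     ]
[[[10, 168, 105], [10, 170, 108], [12, 157, 145]], [[10, 172, 95], [10, 172, 101], [10, 172, 107]], [[12, 151, 86], [10, 160, 67], [9, 171, 85]]]
[[[10, 172, 107], [11, 164, 121], [12, 158, 121]], [[10, 173, 99], [11, 172, 105], [10, 171, 109]], [[12, 159, 96], [10, 169, 86], [10, 172, 89]]]
```

View pics/tc.png

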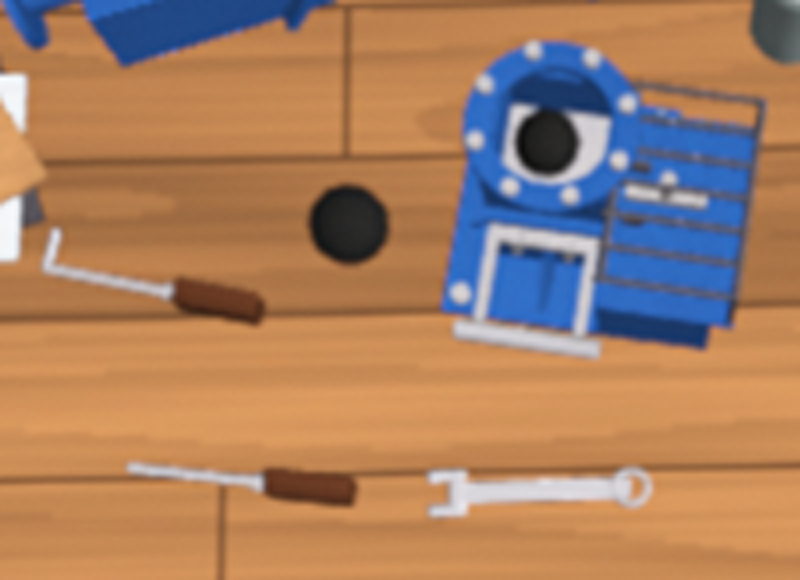

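Run:
```python
from h import *
t=cv2.imread("pics/top0.png")
f=lambda L:np.array(L)/4.+[105-.375,70-.375]
b=f([(534,49),(592,57),(627,102),(619,160),(570,195),(510,187),(475,140),(485,83)])
B=plane("top",b,.184);o=B.mean(0);print("flange",o,np.linalg.norm(B-o,axis=1).round(4))
H=plane("top",f([(456,328),(600,350)]),.110);print("handle",H,H.mean(0),np.linalg.norm(H[0]-H[1]))
y=H[0]-H[1];x=(H.mean(0)-o)[:2];print("yaw from bar",np.degrees(np.arctan2(-y[0],y[1])),"from axis",np.degrees(np.arctan2(-x[1],-x[0])),np.linalg.norm(x))
print("pin top",plane("top",f([(668,180)]),.140))
hsv=cv2.cvtColor(t,cv2.COLOR_BGR2HSV)
m=cv2.inRange(hsv,(4,140,40),(13,255,125));n,l,st,c=cv2.connectedComponentsWithStats(m)
for i in range(1,n):
    if st[i,4]>60 and 100<c[i,0]<220 and 110<c[i,1]<210:
        k=max(cv2.findContours((l==i).astype(np.uint8),0,2)[0],key=len);r=cv2.minAreaRect(k);bp=cv2.boxPoints(r);P=plane("top",bp,.022);print("handle",c[i],st[i,4],P.mean(0),[np.linalg.norm(P[j]-P[j-1]).round(3) for j in range(4)])
for n,L in(("hook",[(45,268),(56,232),(170,291),(263,305)]),("bar",[(128,468),(262,482),(354,488)])): print(n,plane("top",f(L),.015))
for q in ctrl.get_calibration("wrist").items():print(q)
```

```text
flange [0.6755761  0.03771848 0.184     ] [0.0563 0.0564 0.0557 0.0563 0.0566 0.0569 0.0561 0.056 ]
handle [[0.54611564 0.11412309 0.11      ]
 [0.52704198 0.00661871 0.11      ]] [0.53657881 0.0603709  0.11      ] 0.10918331537551881
yaw from bar -10.06084288284537 from axis -9.25613290776664 0.14083103026712535
pin top [[ 0.64714094 -0.04590729  0.14      ]]
handle [159.02840909 145.11931818] 176 [0.59712992 0.31548829 0.022     ] [np.float64(0.076), np.float64(0.028), np.float64(0.076), np.float64(0.028)]
handle [182.28930818 191.18867925] 159 [0.44330383 0.23915952 0.022     ] [np.float64(0.068), np.float64(0.024), np.float64(0.068), np.float64(0.024)]
hook [[0.63033481 0.46159273 0.015     ]
 [0.66099798 0.45388883 0.015     ]
 [0.60898809 0.35870392 0.015     ]
 [0.59574435 0.28239625 0.015     ]]
bar [[0.46224193 0.38771537 0.015     ]
 [0.4488805  0.28004889 0.015     ]
 [0.44266067 0.20628324 0.015     ]]
('mtx', array([[326.57815879,   0.        , 250.58705829],
       [  0.        , 326.57815879, 195.23725306],
       [  0.        ,   0.        ,   1.        ]]))
('k1', -0.04259294183244437)
('position', array([ 0.28285336, -0.50616189,  0.37292326]))
('attitude', array([ 0.81977062, -0.5537837 , -0.08291356,  0.12010447]))
```

Candidates for the rod, at full-frame pixels of the top view:
- The rod at (118..170, 130..147) has a brown handle and a bend at its left end, and the enlarged crop confirms it. This is the hooked rod.
- The rod at (137..193, 187..192) has no bend, so it is the straight bar.
- The green hook at (168,268) is a decoy.

The ball in the chute at (242,105) is the one meant, not the larger black ball at (192,126). The complete hopper is the blue one with the gate and guard at (250,115).

I'll turn the tool first, then move over the rod.

Call:
apply_moves --increments '[{"rotation": [0,0,-10.7],"xyz": [0,0,-1.5],"hand": 8.5},{"rotation": [0,0,-10.7],"xyz": [0,0,-1.5],"hand": 8.5},{"rotation": [0,0,-10.7],"xyz": [0,0,-1.5],"hand": 8.5},{"rotation": [0,0,-10.7],"xyz": [0,0,-1.5],"hand": 8.5},{"rotation": [0,0,-10.7],"xyz": [0,0,-1.5],"hand": 8.5},{"rotation": [0,0,-3.7],"xyz": [0,0,-1.5],"hand": 8.5},{"rotation": [0,0,0],"xyz": [5.7,1.37,0],"hand": 8.5},{"rotation": [0,0,0],"xyz": [5.7,1.37,0],"hand": 8.5}]'

```text
clock: 1.1
position: [0.2634, -0.4256, 0.2879]
ee_rot: [0.771, 0.636, 0.0, -0.0]
ft_force: [0.4, 0.0, -0.5]
grip_width: 0.0852
```

Call:
apply_moves --increments '[{"rotation": [0,0,0],"xyz": [5.7,1.37,0],"hand": 8.5},{"rotation": [0,0,0],"xyz": [5.7,1.37,0],"hand": 8.5},{"rotation": [0,0,0],"xyz": [5.7,1.37,0],"hand": 8.5},{"rotation": [0,0,0],"xyz": [5.7,1.37,0],"hand": 8.5},{"rotation": [0,0,0],"xyz": [5.7,1.37,0],"hand": 8.5},{"rotation": [0,0,0],"xyz": [5.7,1.37,0],"hand": 8.5},{"rotation": [0,0,0],"xyz": [5.7,1.37,0],"hand": 8.5},{"rotation": [0,0,0],"xyz": [5.7,1.37,0],"hand": 8.5}]'

```text
clock: 2.1
position: [0.457, 0.0024, 0.2883]
ee_rot: [0.771, 0.637, -0.0, 0.0]
ft_force: [-0.2, -0.2, -0.1]
grip_width: 0.0852
```

Call:
apply_moves --increments '[{"rotation": [0,0,0],"xyz": [5.7,1.37,0],"hand": 8.5},{"rotation": [0,0,0],"xyz": [5.7,1.37,0],"hand": 8.5},{"rotation": [0,0,0],"xyz": [5.7,1.37,0],"hand": 8.5},{"rotation": [0,0,0],"xyz": [5.7,1.37,0],"hand": 8.5},{"rotation": [0,0,0],"xyz": [5.7,1.37,0],"hand": 8.5},{"rotation": [0,0,0],"xyz": [5.4,1.4,0],"hand": 8.5},{"rotation": [0,0,0],"xyz": [0,0,3],"hand": 8.5},{"rotation": [0,0,0],"xyz": [0,0,3],"hand": 8.5}]'

```text
clock: 3.1
position: [0.6017, 0.319, 0.2269]
ee_rot: [0.77, 0.638, -0.0, -0.0]
ft_force: [-0.2, -0.1, -0.5]
grip_width: 0.0849
```

Call:
apply_moves --increments '[{"rotation": [0,0,0],"xyz": [0,0,0],"hand": 8.5},{"rotation": [0,0,0],"xyz": [0,0,0],"hand": 8.5}]'

```text
clock: 3.35
position: [0.6021, 0.318, 0.2293]
ee_rot: [0.771, 0.637, 0.0, 0.0]
ft_force: [0.9, -0.6, 0.4]
grip_width: 0.0849
```

```bash
cat >> h.py <<'E'
def pose():
    o=ctrl.observe();M=R.from_quat(o["ee_rot"]).as_matrix()
    print("t",o["clock"],"p",o["position"].round(4),"yaw_y",np.degrees(np.arctan2(M[1,1],M[0,1])).round(2),"z",M[:,2].round(3),"w",round(o["grip_width"],4),"F",o["ft_force"].round(1),"j",o["joints"].round(2));return o,M
def to(P): # tool-frame cm from measured pose
    o,M=pose();d=M.T@(np.array(P)-o["position"])*100;print("shift cm",d.round(2));return d
E
python3 - <<'E'
from h import *
pose();c=ctrl.get_calibration("wrist");im=ctrl.camera("wrist");cv2.imwrite("pics/w1.png",im)
print(proj("wrist",[[.6025,.318,.03],[.6303,.4616,.015]],c))
E
```

```text
t 3.35 p [0.6021 0.318  0.2293] yaw_y -10.88 z [ 0.001  0.    -1.   ] w 0.0849 F [ 0.9 -0.6  0.4] j [0.42 0.44 1.22 0.   1.48 0.61]
[[251.10905995 162.66069143]
 [251.25788206  28.05386925]]
```

View pics/w1.png

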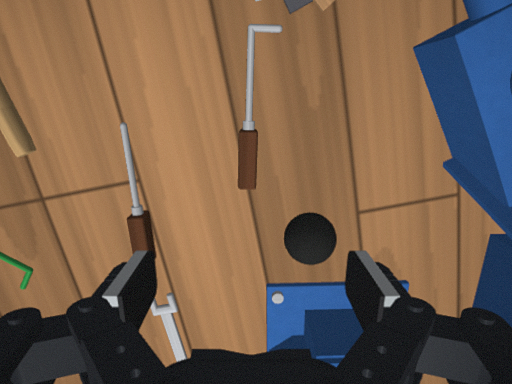

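Run:
```python
from h import *
P=plane("wrist",[(248,129.5),(247,188),(239,158),(257,158)],.03);print(P)
Q=plane("wrist",[(251,28.5),(280,29.5),(248.5,122)],.017);print(Q)
d=Q[0]-Q[2];print(np.degrees(np.arctan2(d[1],d[0])),np.linalg.norm(P[0]-P[1]))
print("origin",P[:2].mean(0),P[2:].mean(0), "ball",plane("wrist",[(310,238)],.03))
to([*P[:2].mean(0)[:2],.02])
```

```text
[[0.60694373 0.35622399 0.03      ]
 [0.59259809 0.28896522 0.03      ]
 [0.59043001 0.32615792 0.03      ]
 [0.61094577 0.32219772 0.03      ]]
[[0.63065712 0.46127164 0.017     ]
 [0.6614829  0.45435803 0.017     ]
 [0.60884519 0.36344513 0.017     ]]
77.43062565372846 0.06877164972173026
origin [0.59977091 0.3225946  0.03      ] [0.60068789 0.32417782 0.03      ] ball [[0.65750105 0.2104109  0.03      ]]
t 3.4 p [0.6025 0.3181 0.23  ] yaw_y -10.88 z [ 0.002  0.001 -1.   ] w 0.085 F [ 1.4 -0.5  0.6] j [0.42 0.44 1.22 0.   1.48 0.61]
shift cm [ 0.36 -0.4  21.  ]
```

Call:
apply_moves --increments '[{"rotation": [0,0,1.3],"xyz": [0.25,-0.3,3],"hand": 8.5},{"rotation": [0,0,0],"xyz": [0,0,5],"hand": 8.5},{"rotation": [0,0,0],"xyz": [0,0,5],"hand": 6},{"rotation": [0,0,0],"xyz": [0,0,4],"hand": 6},{"rotation": [0,0,0],"xyz": [0,0,3],"hand": 6},{"rotation": [0,0,0],"xyz": [0,0,2.3],"hand": 6},{"rotation": [0,0,0],"xyz": [0,0,0],"hand": 6},{"rotation": [0,0,0],"xyz": [0,0,0],"hand": 6}]'

```text
clock: 4.4
position: [0.6009, 0.3215, 0.0074]
ee_rot: [0.778, 0.628, 0.002, 0.0]
ft_force: [0.1, -0.0, -0.1]
grip_width: 0.0599
```

Call:
apply_moves --increments '[{"rotation": [0,0,0],"xyz": [0,0,0],"hand": 0},{"rotation": [0,0,0],"xyz": [0,0,0],"hand": 0},{"rotation": [0,0,0],"xyz": [0,0,0],"hand": 0},{"rotation": [0,0,0],"xyz": [0,0,0],"hand": 0},{"rotation": [0,0,0],"xyz": [0,0,0],"hand": 0},{"rotation": [0,0,0],"xyz": [0,0,0],"hand": 0}]' --force 80

```text
clock: 5.15
position: [0.5992, 0.3209, 0.0054]
ee_rot: [0.778, 0.628, -0.0, -0.0]
ft_force: [-0.6, 0.6, -0.0]
grip_width: 0.0001
```

Run:
```python
from h import *
pose();w=ctrl.camera("wrist");t=ctrl.camera("top");s=ctrl.camera("side");
u=cv2.resize(t[90:200,90:250],(400,275));v=cv2.resize(s[170:300,110:260],(400,346))
a=np.zeros((384,912,3),np.uint8);a[:,:512]=w;a[:346,512:]=v;cv2.imwrite("pics/g1.png",cv2.resize(a,(800,337)))
```

```text
t 5.15 p [0.5992 0.3209 0.0054] yaw_y -12.17 z [-0. -0. -1.] w 0.0001 F [-0.6  0.6 -0. ] j [ 0.43  0.62  1.49 -0.    1.03  0.64]
```

View pics/g1.png

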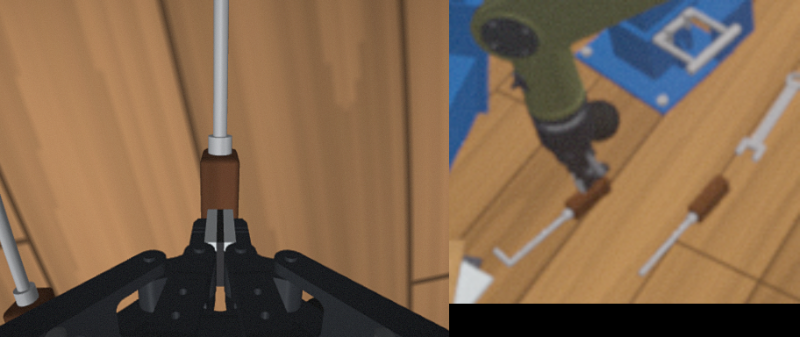

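Run:
```python
from h import *
o,M=pose()
print("front top",plane("wrist",[(250,171),(229,176),(272,176)],.03),"collar",plane("wrist",[(251,155)],.02))
T=o["position"];x=M[:,0]
print("tcp px",proj("wrist",[T,T-M[:,2]*.019,T+x*.011-M[:,2]*.019,T+x*.035+[0,0,.025],T-x*.035+[0,0,.025]]))
cv2.imwrite("pics/g2.png",cv2.resize(ctrl.camera("wrist")[150:384,150:350],None,fx=2.5,fy=2.5,interpolation=cv2.INTER_CUBIC))
```

```text
t 5.3 p [0.5992 0.3209 0.0054] yaw_y -12.17 z [-0. -0. -1.] w 0.0002 F [ 0.   1.5 -0.2] j [0.43 0.62 1.49 0.   1.03 0.64]
front top [[0.60736926 0.35959739 0.03      ]
 [0.59713745 0.35933315 0.03      ]
 [0.61703678 0.35503936 0.03      ]] collar [[0.6090652  0.36526161 0.02      ]]
tcp px [[250.47739327 228.71198105]
 [250.39320093 242.70921447]
 [250.37503057 223.08696328]
 [250.29200823 180.50735142]
 [250.41449969 306.8443782 ]]
```

View pics/g2.png

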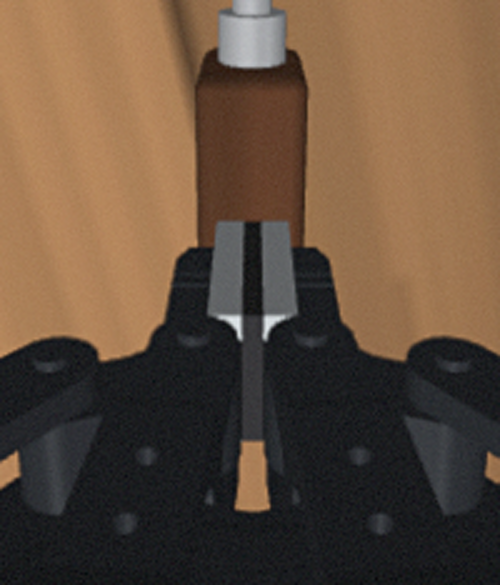

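Run:
```python
from h import *
o,M=pose();T=o["position"];x=M[:,0]
h=np.array([.600,.3215,0])
for n in("side","top"):print(n,proj(n,[T,T+[0,0,.03],T+[0,0,.06],h,h+[0,0,.03],h+x*.035+[0,0,.03],h-x*.035+[0,0,.03]]).round(1).tolist())
s=ctrl.camera("side");cv2.imwrite("pics/g3.png",cv2.resize(s[205:285,120:220],None,fx=7,fy=7,interpolation=cv2.INTER_CUBIC))
```

```text
t 5.35 p [0.5992 0.3209 0.0054] yaw_y -12.17 z [-0. -0. -1.] w -0.0001 F [ 0.5  0.1 -0.3] j [0.43 0.62 1.49 0.   1.03 0.64]
side [[169.5, 254.8], [167.8, 249.8], [166.0, 244.7], [169.5, 255.7], [167.8, 250.8], [159.8, 257.6], [175.6, 244.1]]
top [[159.4, 145.9], [156.9, 143.2], [154.3, 140.3], [159.7, 146.2], [157.2, 143.5], [146.6, 141.4], [167.7, 145.5]]
```

View pics/g3.png

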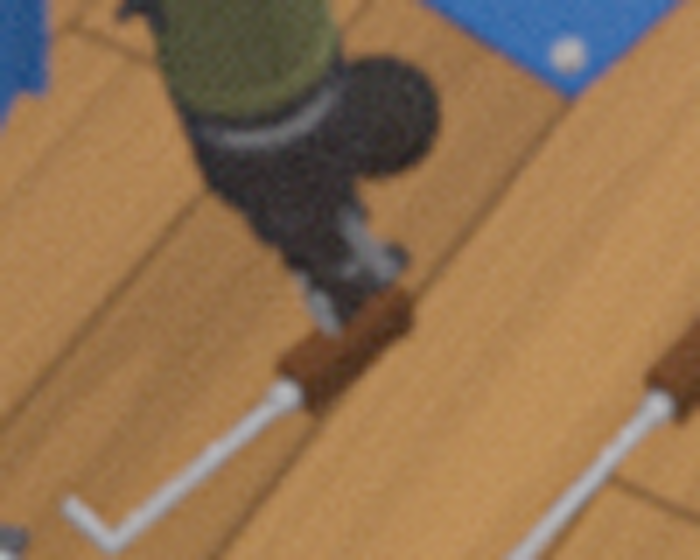

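The shut fingers seem to sit inside the handle with nothing gripped. I'll open and close again gently, watching the width.

Call:
apply_moves --increments '[{"rotation": [0,0,0],"xyz": [0,0,0],"hand": 1.5},{"rotation": [0,0,0],"xyz": [0,0,0],"hand": 3},{"rotation": [0,0,0],"xyz": [0,0,0],"hand": 4.5},{"rotation": [0,0,0],"xyz": [0,0,0],"hand": 4.5}]' --force 25

```text
clock: 5.9
position: [0.5992, 0.321, 0.0055]
ee_rot: [0.778, 0.628, -0.0, -0.0]
ft_force: [-0.1, -0.8, -0.6]
grip_width: 0.0448
```

Run:
```python
from h import *
pose();w=ctrl.camera("wrist");s=ctrl.camera("side")
a=cv2.resize(w[100:384,130:380],(500,568));b=cv2.resize(s[205:285,120:195],(300,320));c=np.zeros((568,800,3),np.uint8);c[:,:500]=a;c[:320,500:]=b
cv2.imwrite("pics/g4.png",c)
```

```text
t 5.9 p [0.5992 0.321  0.0055] yaw_y -12.17 z [-0.  0. -1.] w 0.0448 F [-0.1 -0.8 -0.6] j [0.43 0.62 1.49 0.   1.03 0.64]
```

View pics/g4.png

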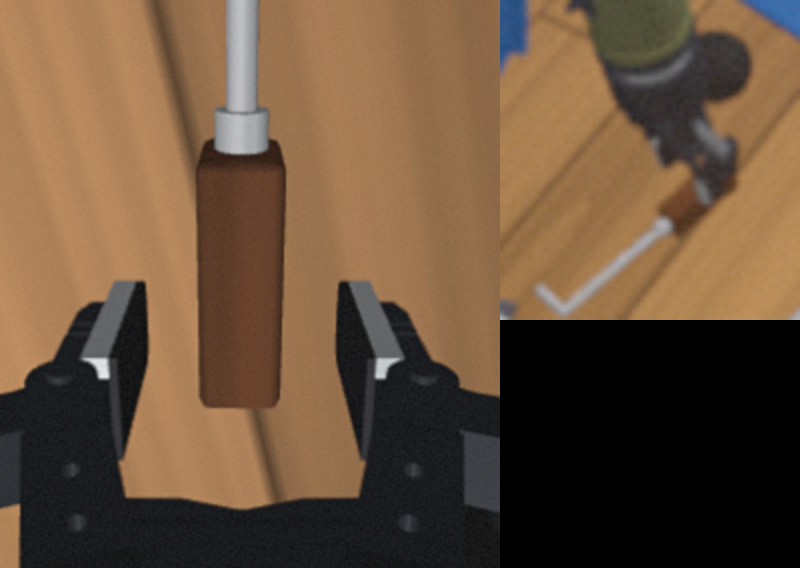

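The open fingers straddle the handle properly, and the rod hasn't moved. I'll close gently with small steps.

Call:
apply_moves --increments '[{"rotation": [0,0,0],"xyz": [0,0,0],"hand": 3.5},{"rotation": [0,0,0],"xyz": [0,0,0],"hand": 2.8},{"rotation": [0,0,0],"xyz": [0,0,0],"hand": 2.4},{"rotation": [0,0,0],"xyz": [0,0,0],"hand": 2.0}]' --force 25

```text
clock: 6.5
position: [0.5992, 0.3209, 0.0055]
ee_rot: [0.778, 0.628, -0.0, -0.0]
ft_force: [0.3, 0.2, -0.3]
grip_width: 0.02
```

Call:
apply_moves --increments '[{"rotation": [0,0,0],"xyz": [0,0,0],"hand": 1.8},{"rotation": [0,0,0],"xyz": [0,0,0],"hand": 1.5},{"rotation": [0,0,0],"xyz": [0,0,0],"hand": 1.5}]' --force 25

```text
clock: 6.88
position: [0.5992, 0.3209, 0.0055]
ee_rot: [0.778, 0.628, -0.0, 0.0]
ft_force: [0.5, 0.5, -0.1]
grip_width: 0.015
```

Call:
apply_moves --increments '[{"rotation": [0,0,0],"xyz": [0,0,0],"hand": 1},{"rotation": [0,0,0],"xyz": [0,0,-1],"hand": 1},{"rotation": [0,0,0],"xyz": [0,0,-1],"hand": 1},{"rotation": [0,0,0],"xyz": [0,0,-1],"hand": 1},{"rotation": [0,0,0],"xyz": [0,0,0],"hand": 1},{"rotation": [0,0,0],"xyz": [0,0,0],"hand": 1}]' --force 40

```text
clock: 7.62
position: [0.5991, 0.3209, 0.0357]
ee_rot: [0.778, 0.628, 0.0, 0.0]
ft_force: [-0.7, -1.0, -0.6]
grip_width: 0.0103
```

Run:
```python
from h import *
pose();w=ctrl.camera("wrist");cv2.imwrite("pics/w5.png",w)
def br(f,x0,x1,y0,y1):
    t=f[y0:y1,x0:x1];m=cv2.inRange(cv2.cvtColor(t,cv2.COLOR_BGR2HSV),(4,140,30),(13,255,125));k=max(cv2.findContours(m,0,2)[0],key=cv2.contourArea);r=cv2.minAreaRect(k);return np.array(r[0])+[x0,y0],r[1:],cv2.boundingRect(k)
g=cv2.imread("pics/w1.png")
print(br(w,180,320,50,384),br(g,200,300,100,220))
t=ctrl.camera("top");a=cv2.imread("pics/top0.png")
print(proj("wrist",[[.6075,.357,.03],[.6075,.357,.06]]))
```

```text
t 7.625 p [0.5991 0.3209 0.0357] yaw_y -12.17 z [ 0.  0. -1.] w 0.0103 F [-0.7 -1.  -0.6] j [0.43 0.59 1.46 0.   1.09 0.64]
(array([250.5, 217.5]), ((113.0, 37.0), 90.0), (52, 111, 38, 114)) (array([247.29311752, 159.3270607 ]), ((17.991741180419922, 59.1546630859375), 1.7357045412063599), (38, 30, 20, 60))
[[251.96331093 163.51578258]
 [252.05106755 175.87561277]]
```

Run:
```python
from h import *
o,M=pose();T=o["position"];x,y,z=M.T
print(ctrl.observe().keys()) 
for dx in(0,.011):
  print(dx,[(round(k*1000),proj("wrist",[T+x*dx+y*.005-z*k])[0].round(0).tolist()) for k in(0,.019,.03,.04,.05,.06)])
w=cv2.imread("pics/w5.png");s=ctrl.camera("side")
c=proj("side",[T,T+[0,0,.03]]).round(1);print(c)
a=cv2.resize(w[130:384,150:350],(472,600),interpolation=cv2.INTER_CUBIC);b=cv2.resize(s[215:275,135:200],(325,300),interpolation=cv2.INTER_CUBIC);q=np.zeros((600,800,3),np.uint8);q[:,:472]=a;q[:300,475:]=b
cv2.imwrite("pics/g5.png",q)
```

```text
t 7.725 p [0.5988 0.3207 0.0351] yaw_y -12.17 z [-0.001 -0.    -1.   ] w 0.0104 F [ 0.8 -0.5 -0.2] j [0.43 0.59 1.46 0.   1.09 0.64]
dict_keys(['clock', 'joints', 'qvel', 'tau', 'position', 'ee_rot', 'ft_force', 'wrist_torque', 'grip_width'])
0 [(0, [259.0, 229.0]), (19, [260.0, 243.0]), (30, [261.0, 252.0]), (40, [261.0, 262.0]), (50, [262.0, 273.0]), (60, [263.0, 286.0])]
0.011 [(0, [259.0, 211.0]), (19, [260.0, 223.0]), (30, [261.0, 232.0]), (40, [261.0, 240.0]), (50, [262.0, 250.0]), (60, [263.0, 262.0])]
[[167.9 249.9]
 [166.2 244.7]]
```

View pics/g5.png

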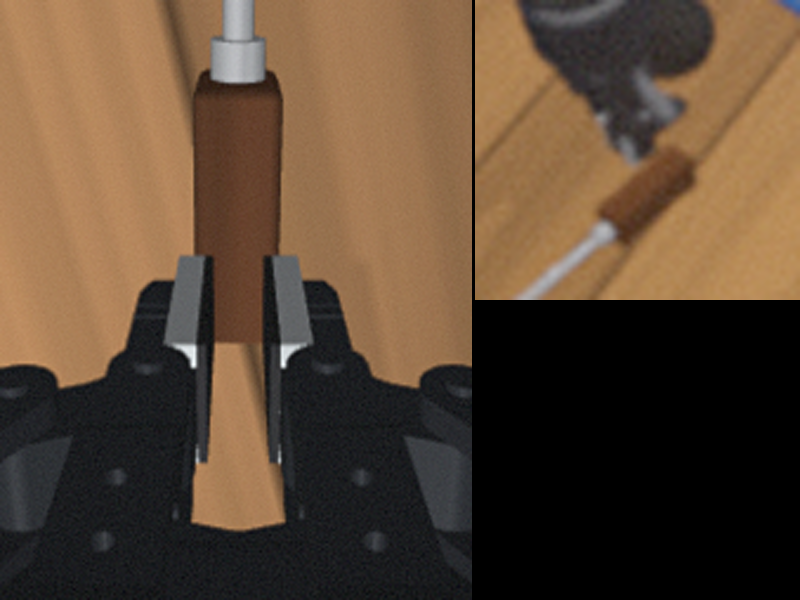

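The side and wrist views agree: the real fingertips are about 25–35 mm above the reported TCP, so the fingers closed above the handle rather than around it. I'll open and descend below the nominal height in small steps, watching the force.

Call:
apply_moves --increments '[{"rotation": [0,0,0],"xyz": [0,0,0],"hand": 3},{"rotation": [0,0,0],"xyz": [0,0,0],"hand": 5},{"rotation": [0,0,0],"xyz": [0.3,0,1.5],"hand": 5},{"rotation": [0,0,0],"xyz": [0,0,1.5],"hand": 5},{"rotation": [0,0,0],"xyz": [0,0,0.5],"hand": 5},{"rotation": [0,0,0],"xyz": [0,0,0.3],"hand": 5},{"rotation": [0,0,0],"xyz": [0,0,0],"hand": 5}]'

```text
clock: 8.65
position: [0.5998, 0.3238, -0.0027]
ee_rot: [0.778, 0.628, -0.0, -0.0]
ft_force: [-0.1, -0.6, -0.2]
grip_width: 0.0501
```

Call:
apply_moves --increments '[{"rotation": [0,0,0],"xyz": [0,0,0.2],"hand": 5},{"rotation": [0,0,0],"xyz": [0,0,0.2],"hand": 5},{"rotation": [0,0,0],"xyz": [0,0,0],"hand": 5}]'

```text
clock: 9.02
position: [0.5998, 0.3238, -0.0065]
ee_rot: [0.778, 0.628, -0.0, -0.0]
ft_force: [0.1, 0.9, 0.1]
grip_width: 0.0499
```

Call:
apply_moves --increments '[{"rotation": [0,0,0],"xyz": [0,0,0.2],"hand": 5},{"rotation": [0,0,0],"xyz": [0,0,0.2],"hand": 5},{"rotation": [0,0,0],"xyz": [0,0,0],"hand": 5}]'

```text
clock: 9.4
position: [0.5996, 0.3238, -0.0108]
ee_rot: [0.778, 0.628, -0.0, -0.0]
ft_force: [-0.4, 0.2, 0.6]
grip_width: 0.0499
```

Call:
apply_moves --increments '[{"rotation": [0,0,0],"xyz": [0,0,0.2],"hand": 5},{"rotation": [0,0,0],"xyz": [0,0,0.2],"hand": 5},{"rotation": [0,0,0],"xyz": [0,0,0],"hand": 5}]'

```text
clock: 9.78
position: [0.5997, 0.3238, -0.0148]
ee_rot: [0.778, 0.628, -0.0, -0.0]
ft_force: [0.1, -0.6, 0.2]
grip_width: 0.0501
```

Call:
apply_moves --increments '[{"rotation": [0,0,0],"xyz": [0,0,0.2],"hand": 5},{"rotation": [0,0,0],"xyz": [0,0,0.2],"hand": 5},{"rotation": [0,0,0],"xyz": [0,0,0],"hand": 5}]'

```text
clock: 10.15
position: [0.5996, 0.3237, -0.0188]
ee_rot: [0.778, 0.628, -0.0, -0.0]
ft_force: [-0.9, -0.4, -0.0]
grip_width: 0.0501
```

Call:
apply_moves --increments '[{"rotation": [0,0,0],"xyz": [0,0,0.2],"hand": 5},{"rotation": [0,0,0],"xyz": [0,0,0.1],"hand": 5},{"rotation": [0,0,0],"xyz": [0,0,0],"hand": 5}]'

```text
clock: 10.52
position: [0.5998, 0.3238, -0.0216]
ee_rot: [0.778, 0.628, -0.0, -0.0]
ft_force: [0.4, 0.5, -0.1]
grip_width: 0.05
```

Call:
apply_moves --increments '[{"rotation": [0,0,0],"xyz": [0,0,0],"hand": 3},{"rotation": [0,0,0],"xyz": [0,0,0],"hand": 2},{"rotation": [0,0,0],"xyz": [0,0,0],"hand": 1},{"rotation": [0,0,0],"xyz": [0,0,0],"hand": 0}]' --force 40

```text
clock: 11.02
position: [0.6, 0.3239, -0.0213]
ee_rot: [0.778, 0.628, 0.0, 0.0]
ft_force: [-1.1, -0.2, 1.3]
grip_width: 0.0215
```

The width stopped at 21.5 mm, so the handle is gripped. I'll squeeze harder and lift.

Call:
apply_moves --increments '[{"rotation": [0,0,0],"xyz": [0,0,0],"hand": 0},{"rotation": [0,0,0],"xyz": [0,0,0],"hand": 0},{"rotation": [0,0,0],"xyz": [0,0,-1],"hand": 0},{"rotation": [0,0,0],"xyz": [0,0,-4],"hand": 0},{"rotation": [0,0,-2.5],"xyz": [0,0,-6],"hand": 0},{"rotation": [0,0,0],"xyz": [0,0,-6],"hand": 0},{"rotation": [0,0,0],"xyz": [0,0,-6],"hand": 0},{"rotation": [0,0,0],"xyz": [0,0,-4],"hand": 0}]' --force 90

```text
clock: 12.02
position: [0.6001, 0.3241, 0.252]
ee_rot: [0.764, 0.645, 0.001, 0.0]
ft_force: [-0.1, 0.4, -2.1]
grip_width: 0.0196
```

Call:
apply_moves --increments '[{"rotation": [0,0,0],"xyz": [-4,0.4,0],"hand": 0},{"rotation": [0,0,0],"xyz": [-5.5,0.6,0],"hand": 0},{"rotation": [0,0,0],"xyz": [-5.5,0.6,0],"hand": 0},{"rotation": [0,0,0],"xyz": [-5.5,0.6,0],"hand": 0},{"rotation": [0,0,0],"xyz": [-5.5,0.6,0],"hand": 0},{"rotation": [0,0,0],"xyz": [-5.5,0.6,0],"hand": 0},{"rotation": [0,0,0],"xyz": [-5.5,0.6,0],"hand": 0},{"rotation": [0,0,0],"xyz": [-5.5,0.6,0],"hand": 0}]'

```text
clock: 13.02
position: [0.5727, -0.1043, 0.2483]
ee_rot: [0.764, 0.645, -0.0, -0.001]
ft_force: [0.6, -0.2, -2.1]
grip_width: 0.0201
```

Call:
apply_moves --increments '[{"rotation": [0,0,0],"xyz": [-5.5,0.6,0],"hand": 0},{"rotation": [0,0,0],"xyz": [-5.5,0.6,0],"hand": 0},{"rotation": [0,0,0],"xyz": [-4.5,0.5,0],"hand": 0},{"rotation": [0,0,0],"xyz": [0,0,4],"hand": 0},{"rotation": [0,0,0],"xyz": [0,0,5],"hand": 0},{"rotation": [0,0,0],"xyz": [0,0,4],"hand": 0},{"rotation": [0,0,0],"xyz": [0,0,2],"hand": 0},{"rotation": [0,0,0],"xyz": [0,0,0],"hand": 0}]'

```text
clock: 14.02
position: [0.5623, -0.2573, 0.0961]
ee_rot: [0.764, 0.645, -0.001, -0.003]
ft_force: [-0.3, 0.2, -2.1]
grip_width: 0.02
```

Call:
apply_moves --increments '[{"rotation": [0,0,0],"xyz": [0,0,0],"hand": 0},{"rotation": [0,0,0],"xyz": [0,0,0],"hand": 0}]'

```text
clock: 14.28
position: [0.5656, -0.259, 0.1001]
ee_rot: [0.764, 0.645, 0.001, 0.001]
ft_force: [0.2, -0.4, -2.3]
grip_width: 0.0199
```

Run:
```python
from h import *
to([.5636,-.2637,.0897])
cv2.imwrite("pics/w6.png",cv2.resize(ctrl.camera("wrist")[0:260,120:440],None,fx=2.25,fy=2.25,interpolation=cv2.INTER_CUBIC))
o,M=pose();T=o["position"]
print(proj("wrist",[T+M@[.141,0,-.0363],T+M@[.141,.034,-.0363]]))
```

```text
t 14.275 p [ 0.5656 -0.259   0.1001] yaw_y -9.66 z [ 0.003 -0.001 -1.   ] w 0.0199 F [ 0.2 -0.4 -2.3] j [-0.5   0.45  1.54 -0.    1.15 -0.33]
shift cm [-0.5  -0.12  1.04]
t 14.325 p [ 0.5655 -0.2589  0.1   ] yaw_y -9.66 z [ 0.002 -0.001 -1.   ] w 0.0201 F [ 0.3 -0.  -2.2] j [-0.5   0.45  1.54  0.    1.15 -0.33]
[[250.05632573 -96.55511678]
 [343.99499213 -95.58518672]]
```

View pics/w6.png

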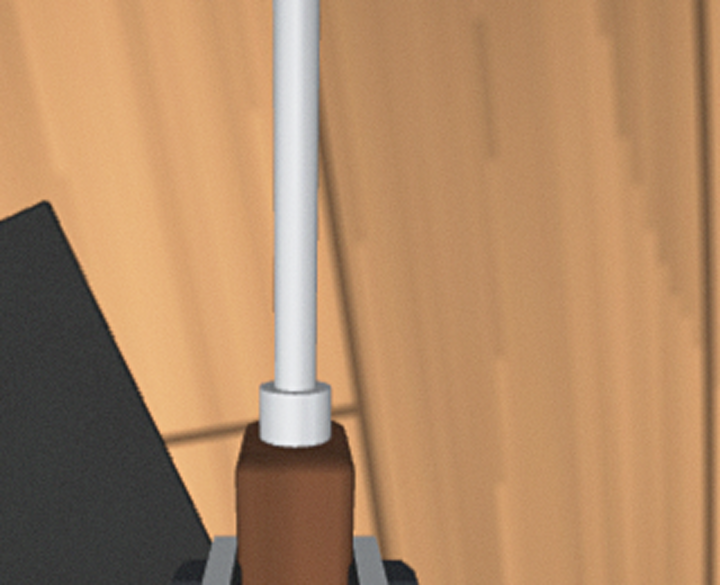

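The rod is held straight along the tool axis at column 250. I'll find the hook in the top view by differencing it against the first picture.

```bash
cat > hk.py <<'E'
from h import *
def hook(save=None):
    o,M=pose();T=o["position"];E=lambda a,b:T+M@[a,b,-.0363]
    t=ctrl.camera("top");a=cv2.imread("pics/top0.png")
    pc=proj("top",[E(.141,0),E(.141,.034),E(.06,0)]);print("pred corner,tip,shaft",pc.round(1).tolist())
    x0,y0=(pc.min(0)-12).astype(int);x1,y1=(pc.max(0)+12).astype(int)
    d=(cv2.absdiff(t,a).max(2)>45)[y0:y1,x0:x1]
    print(x0,y0);print("\n".join("".join(".#"[v] for v in r) for r in d.astype(int)))
    if save: cv2.imwrite(save,cv2.resize(t[60:220,170:370],None,fx=4,fy=4,interpolation=cv2.INTER_CUBIC))
E
python3 -c "
from hk import *
hook()"
```

```text
t 14.325 p [ 0.5655 -0.2589  0.1   ] yaw_y -9.66 z [ 0.002 -0.001 -1.   ] w 0.0201 F [ 0.3 -0.  -2.2] j [-0.5   0.45  1.54  0.    1.15 -0.33]
pred corner,tip,shaft [[297.3, 133.4], [298.8, 122.4], [324.8, 137.3]]
285 110
...................................................
...................................................
...................................................
...................................................
...................................................
...................................................
...................................................
...................................................
...................................................
...................................................
...................................................
...................................................
..............##..................................#
.............###..................................#
.............###.................................##
.............###.................................##
.............###...............................
[... 448 characters left out ...]
###############..#######
........................###########################
...............................####################
......................................#############
..........................................#########
#........................................##########
###......................................##########
###.....................................###########
####.#..................................###########
###..###................................###########
###..####..............................############
###..########.........................#############
##..###########.......................#############
##..############.....................##############
```

Call:
apply_moves --increments '[{"rotation": [0,0,0],"xyz": [0,-0.4,1],"hand": 0},{"rotation": [0,0,0],"xyz": [0,0,0],"hand": 0},{"rotation": [0,0,0],"xyz": [2,0,0],"hand": 0},{"rotation": [0,0,0],"xyz": [2,0,0],"hand": 0},{"rotation": [0,0,0],"xyz": [2,0,0],"hand": 0},{"rotation": [0,0,0],"xyz": [2,0,0],"hand": 0},{"rotation": [0,0,0],"xyz": [0,0,0],"hand": 0},{"rotation": [0,0,0],"xyz": [0,0,0],"hand": 0}]'

```text
clock: 15.38
position: [0.5743, -0.1788, 0.0886]
ee_rot: [0.764, 0.645, -0.0, 0.0]
ft_force: [-0.1, 0.2, -1.9]
grip_width: 0.02
```

Call:
apply_moves --increments '[{"rotation": [0,0,0],"xyz": [1,0,0],"hand": 0},{"rotation": [0,0,0],"xyz": [1,0,0],"hand": 0},{"rotation": [0,0,0],"xyz": [0.4,0,0],"hand": 0},{"rotation": [0,0,0],"xyz": [0,0,0],"hand": 0},{"rotation": [0,0,0],"xyz": [0,0,0],"hand": 0}]'

```text
clock: 16.0
position: [0.5781, -0.1554, 0.0885]
ee_rot: [0.764, 0.645, -0.0, 0.0]
ft_force: [-0.9, -0.5, -1.9]
grip_width: 0.0202
```

```bash
python3 -c "
from hk import *
hook()
o=np.array([.6756,.0377,0]);t=np.radians(-9.65);ex=np.array([np.cos(t),np.sin(t),0]);ey=np.array([-np.sin(t),np.cos(t),0])
s,M=pose();c=s['position']+M[:,0]*.141-o;print('corner hopper',c@ex,c@ey,s['position'][2]+.0363)
print('pin',proj('top',[[.647,-.046,.14]]))"
```

```text
t 16.0 p [ 0.5781 -0.1554  0.0885] yaw_y -9.66 z [ 0. -0. -1.] w 0.0202 F [-0.9 -0.5 -1.9] j [-0.33  0.44  1.6  -0.    1.1  -0.16]
pred corner,tip,shaft [[261.9, 131.3], [263.6, 120.5], [288.9, 135.1]]
249 108
...........................................##.#####
..........................................###.#####
..........................................##..#####
..........................................#..######
.........................................###.######
.........................................###.######
.........................................###.######
........................................###..######
........................................###########
........................................###.#######
........................................###.#######
.......................................##...######.
...............#......................####..######.
..............###.....................#####.######.
..............###.....................############.
...............#.....................######.#######
.....................................######.#######
......
[... 677 characters left out ...]
.........................########...########
................................########..#########
................................########..#########
................................########.##########
...............................####################
...............................####################
...............................####################
..............................#########.###########
..............................#########.###########
t 16.05 p [ 0.5781 -0.1555  0.0885] yaw_y -9.67 z [ 0. -0. -1.] w 0.02 F [ 0.1  0.5 -3.3] j [-0.33  0.44  1.6  -0.    1.1  -0.16]
corner hopper -0.06365710868049251 -0.06577872194384898 0.12482419020244379
pin [[271.65750212 114.66985384]]
```

Call:
apply_moves --increments '[{"rotation": [0,0,0],"xyz": [0,1.4,0],"hand": 0},{"rotation": [0,0,0],"xyz": [0,1.4,0],"hand": 0},{"rotation": [0,0,0],"xyz": [0,0.6,0],"hand": 0},{"rotation": [0,0,0],"xyz": [0,0,0],"hand": 0},{"rotation": [0,0,0],"xyz": [0,0,0],"hand": 0}]'

```text
clock: 16.68
position: [0.6111, -0.1608, 0.0882]
ee_rot: [0.764, 0.645, -0.0, -0.0]
ft_force: [-0.2, 0.1, -2.5]
grip_width: 0.0201
```

Call:
apply_moves --increments '[{"rotation": [0,0,0],"xyz": [-0.8,0,0],"hand": 0},{"rotation": [0,0,0],"xyz": [-0.8,0,0],"hand": 0},{"rotation": [0,0,0],"xyz": [-0.8,0,0],"hand": 0},{"rotation": [0,0,0],"xyz": [-0.8,0,0],"hand": 0}]'

```text
clock: 17.18
position: [0.6058, -0.1927, 0.0884]
ee_rot: [0.764, 0.645, 0.0, -0.0]
ft_force: [0.3, 3.1, -2.9]
grip_width: 0.02
```

Call:
apply_moves --increments '[{"rotation": [0,0,0],"xyz": [-0.8,0,0],"hand": 0},{"rotation": [0,0,0],"xyz": [-0.8,0,0],"hand": 0},{"rotation": [0,0,0],"xyz": [-0.3,0,0],"hand": 0},{"rotation": [0,0,0],"xyz": [0,0,0],"hand": 0},{"rotation": [0,0,0],"xyz": [0,0,0],"hand": 0}]'

```text
clock: 17.8
position: [0.6035, -0.212, 0.0887]
ee_rot: [0.764, 0.645, -0.0, 0.001]
ft_force: [-0.0, -0.3, -2.8]
grip_width: 0.0198
```

Call:
apply_moves --increments '[{"rotation": [0,0,0],"xyz": [-0.2,0,0],"hand": 0},{"rotation": [0,0,0],"xyz": [-0.2,0,0],"hand": 0}]'

```text
clock: 18.05
position: [0.6029, -0.2142, 0.0886]
ee_rot: [0.764, 0.645, 0.001, -0.0]
ft_force: [2.0, 6.9, -3.7]
grip_width: 0.02
```

Call:
apply_moves --increments '[{"rotation": [0,0,0],"xyz": [-0.2,0,0],"hand": 0},{"rotation": [0,0,0],"xyz": [0,0,0],"hand": 0}]'

```text
clock: 18.3
position: [0.6028, -0.2143, 0.0882]
ee_rot: [0.764, 0.645, 0.002, -0.001]
ft_force: [1.7, 8.9, -2.6]
grip_width: 0.0201
```

```bash
python3 -c "
from hk import *
hook('pics/t7.png')
o=np.array([.6756,.0377,0]);t=np.radians(-9.65);ex=np.array([np.cos(t),np.sin(t),0]);ey=np.array([-np.sin(t),np.cos(t),0])
s,M=pose();c=s['position']+M[:,0]*.141-o;print('corner hopper',c@ex,c@ey)"
```

```text
t 18.3 p [ 0.6028 -0.2143  0.0882] yaw_y -9.7 z [ 0.001  0.005 -1.   ] w 0.0201 F [ 1.7  8.9 -2.6] j [-0.41  0.49  1.51  0.01  1.15 -0.24]
pred corner,tip,shaft [[281.6, 122.9], [283.2, 112.1], [308.6, 126.7]]
269 100
..................................................#
.................................................##
.................................................##
................................................###
................................................###
................................................###
...................................................
...............................................####
..............................................#####
..............................................#####
.............................................######
.............................................######
..##..........##.............................######
.####........####...........................#######
.#####.......#####..........................#######
.#####.......#######.......................########
...#.........#######.......................#######
[... 590 characters left out ...]
.......................############
##....................................#############
#####................................##############
#######..............................##############
#########............................##############
############........................###############
#############.......................###############
################...................################
####################...............################
#####################..............################
t 18.35 p [ 0.6028 -0.2142  0.0882] yaw_y -9.69 z [ 0.001  0.005 -1.   ] w 0.0201 F [ 2.8  9.8 -3.7] j [-0.41  0.49  1.51  0.01  1.15 -0.24]
corner hopper -0.029449959276132292 -0.1195763845342703
```

View pics/t7.png

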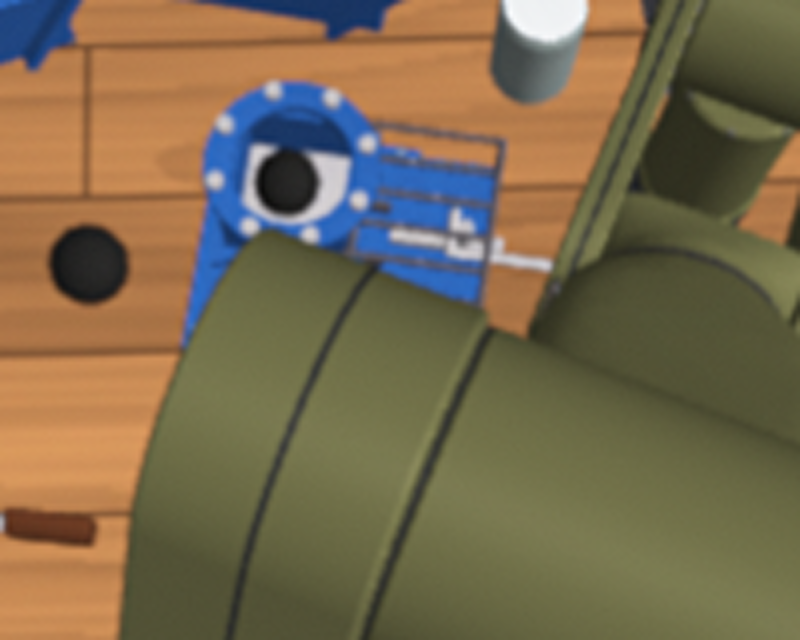

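The bolt is at its stop: the hook corner is at y_h = −119.6 mm against an expected −120 mm, with the force rising to 9 N. I'll unhook, withdraw and carry the rod to the mat.

Call:
apply_moves --increments '[{"rotation": [0,0,0],"xyz": [1,0,0],"hand": 0},{"rotation": [0,0,0],"xyz": [0.5,0,0],"hand": 0},{"rotation": [0,0,0],"xyz": [0,-1.2,0],"hand": 0},{"rotation": [0,0,0],"xyz": [0,-1.4,0],"hand": 0},{"rotation": [0,0,0],"xyz": [0,-0.8,0],"hand": 0},{"rotation": [0,0,0],"xyz": [0,0,0],"hand": 0},{"rotation": [0,0,0],"xyz": [-1.5,0,0],"hand": 0},{"rotation": [0,0,0],"xyz": [-2,0,0],"hand": 0}]'

```text
clock: 19.35
position: [0.5656, -0.2326, 0.0887]
ee_rot: [0.764, 0.645, 0.0, 0.001]
ft_force: [0.4, 0.1, -2.3]
grip_width: 0.0203
```

Call:
apply_moves --increments '[{"rotation": [0,0,0],"xyz": [-3,0,0],"hand": 0},{"rotation": [0,0,0],"xyz": [-3,0,0],"hand": 0},{"rotation": [0,0,0],"xyz": [0,0,-3],"hand": 0},{"rotation": [0,0,-7.4],"xyz": [-1,-2,-1],"hand": 0},{"rotation": [0,0,-7.4],"xyz": [-1,-3,0],"hand": 0},{"rotation": [0,0,-7.4],"xyz": [-1,-3,0],"hand": 0},{"rotation": [0,0,0],"xyz": [0,0,0],"hand": 0},{"rotation": [0,0,0],"xyz": [0,0,0],"hand": 0}]'

```text
clock: 20.35
position: [0.4747, -0.3196, 0.1287]
ee_rot: [0.627, 0.779, 0.0, 0.001]
ft_force: [0.8, 0.7, -2.7]
grip_width: 0.0199
```

```bash
python3 -c "
from h import *
to([.4509,-.3728,-.016])"
```

```text
t 20.35 p [ 0.4747 -0.3196  0.1287] yaw_y 12.39 z [ 0.001 -0.001 -1.   ] w 0.0199 F [ 0.8  0.7 -2.7] j [-0.67  0.36  1.61  0.    1.17 -0.88]
shift cm [-4.67 -3.48 14.47]
```

Call:
apply_moves --increments '[{"rotation": [0,0,0],"xyz": [-2.3,-1.7,0],"hand": 0},{"rotation": [0,0,0],"xyz": [-2.4,-1.8,0],"hand": 0},{"rotation": [0,0,0],"xyz": [0,0,4],"hand": 0},{"rotation": [0,0,0],"xyz": [0,0,4],"hand": 0},{"rotation": [0,0,0],"xyz": [0,0,3],"hand": 0},{"rotation": [0,0,0],"xyz": [0,0,2],"hand": 0},{"rotation": [0,0,0],"xyz": [0,0,0.7],"hand": 0},{"rotation": [0,0,0],"xyz": [0,0,0],"hand": 0}]'

```text
clock: 21.35
position: [0.451, -0.372, -0.0087]
ee_rot: [0.626, 0.78, 0.0, -0.0]
ft_force: [0.1, -0.7, -1.9]
grip_width: 0.0199
```

Call:
apply_moves --increments '[{"rotation": [0,0,0],"xyz": [0,0,0.4],"hand": 0},{"rotation": [0,0,0],"xyz": [0,0,0.2],"hand": 0},{"rotation": [0,0,0],"xyz": [0,0,0],"hand": 0}]'

```text
clock: 21.72
position: [0.4505, -0.3719, -0.0141]
ee_rot: [0.626, 0.78, -0.0, 0.0]
ft_force: [-0.4, 0.0, -2.6]
grip_width: 0.0201
```

Call:
apply_moves --increments '[{"rotation": [0,0,0],"xyz": [0,0,0.2],"hand": 0},{"rotation": [0,0,0],"xyz": [0,0,0],"hand": 0},{"rotation": [0,0,0],"xyz": [0,0,0],"hand": 0}]'

```text
clock: 22.1
position: [0.4504, -0.3718, -0.0165]
ee_rot: [0.626, 0.78, 0.0, 0.0]
ft_force: [0.5, -0.4, -2.4]
grip_width: 0.0195
```

Call:
apply_moves --increments '[{"rotation": [0,0,0],"xyz": [0,0,0.1],"hand": 0},{"rotation": [0,0,0],"xyz": [0,0,0],"hand": 0}]'

```text
clock: 22.35
position: [0.4505, -0.3719, -0.0171]
ee_rot: [0.626, 0.78, -0.0, 0.0]
ft_force: [-1.4, -0.2, 2.1]
grip_width: 0.02
```

The rod has touched the mat. I'll release it and go up.

Call:
apply_moves --increments '[{"rotation": [0,0,0],"xyz": [0,0,0],"hand": 3},{"rotation": [0,0,0],"xyz": [0,0,0],"hand": 5},{"rotation": [0,0,0],"xyz": [0,0,0],"hand": 5},{"rotation": [0,0,0],"xyz": [0,0,-1],"hand": 5},{"rotation": [0,0,0],"xyz": [0,0,-4],"hand": 5},{"rotation": [0,0,0],"xyz": [0,0,-6],"hand": 5},{"rotation": [0,0,0],"xyz": [0,0,-6],"hand": 5},{"rotation": [0,0,0],"xyz": [0,0,-6],"hand": 5}]'

```text
clock: 23.35
position: [0.4501, -0.3715, 0.2153]
ee_rot: [0.626, 0.78, -0.0, 0.0]
ft_force: [1.5, -0.4, -0.5]
grip_width: 0.05
```

Call:
apply_moves --increments '[{"rotation": [0,0,0],"xyz": [0,0,0],"hand": 5},{"rotation": [0,0,0],"xyz": [0,0,0],"hand": 5}]'

```text
clock: 23.6
position: [0.4501, -0.3715, 0.2131]
ee_rot: [0.626, 0.78, -0.0, 0.0]
ft_force: [-0.0, 0.2, -0.7]
grip_width: 0.05
```

Run:
```python
from h import *
o,M=pose();c=ctrl.get_calibration("wrist");w=ctrl.camera("wrist");cv2.imwrite("pics/w8.png",w)
m=cv2.inRange(cv2.cvtColor(w,cv2.COLOR_BGR2HSV),(3,120,30),(14,255,130));k=max(cv2.findContours(m[60:250,180:320],0,2,offset=(180,60))[0],key=cv2.contourArea)
bp=cv2.boxPoints(cv2.minAreaRect(k));P=plane("wrist",bp,.034,c)
ex=np.array([-.218,.976,0]);ey=np.array([-.976,-.218,0]);C=np.array([.4515,-.3204,0])
print("handle box mat xy mm",[(round((p-C)@ex*1e3),round((p-C)@ey*1e3)) for p in P])
s=(w.min(2)>130).astype(np.uint8);s[:,:200]=0;s[:,320:]=0;s[200:]=0
k=max(cv2.findContours(s,0,2)[0],key=cv2.contourArea)[:,0,:]
Q=plane("wrist",k,.019,c)-C;print("steel mat x range",(Q@ex).min(),(Q@ex).max(),"y",(Q@ey).min(),(Q@ey).max())
# gate handle grasp target
th=np.radians(-9.65);hx=np.array([np.cos(th),np.sin(th),0]);hy=np.array([-np.sin(th),np.cos(th),0])
g=np.array([.6756,.0377,0])-.139*hx;print("bar",g)
```

```text
t 23.6 p [ 0.4501 -0.3715  0.2131] yaw_y 12.53 z [ 0.001 -0.001 -1.   ] w 0.05 F [-0.   0.2 -0.7] j [-0.76  0.31  1.47 -0.    1.37 -0.98]
handle box mat xy mm [(-16, 23), (-16, 3), (-86, 2), (-86, 24)]
steel mat x range -0.018161930116152414 0.09488354924668 y -0.02090722560394467 0.019114930325356053
bar [0.53856683 0.06100045 0.        ]
```

The rod lies within the mat: handle centre at (−51, 13) mm and hook at x ≈ 91 mm in the mat's frame. Next is the gate.

Call:
apply_moves --increments '[{"rotation": [0,0,7.4],"xyz": [0,0,0],"hand": 5},{"rotation": [0,0,7.4],"xyz": [0,0,0],"hand": 5},{"rotation": [0,0,7.4],"xyz": [0,0,0],"hand": 5},{"rotation": [0,0,0],"xyz": [5.5,0.2,0],"hand": 5},{"rotation": [0,0,0],"xyz": [5.5,0.2,0],"hand": 5},{"rotation": [0,0,0],"xyz": [5.5,0.2,0],"hand": 5},{"rotation": [0,0,0],"xyz": [5.5,0.2,0],"hand": 5},{"rotation": [0,0,0],"xyz": [5.5,0.2,0],"hand": 5}]'

```text
clock: 24.65
position: [0.5051, -0.1003, 0.2104]
ee_rot: [0.764, 0.645, -0.001, -0.002]
ft_force: [1.3, -1.7, 0.4]
grip_width: 0.0502
```

Call:
apply_moves --increments '[{"rotation": [0,0,0],"xyz": [5.5,0.2,0],"hand": 5},{"rotation": [0,0,0],"xyz": [5.5,0.1,0],"hand": 5},{"rotation": [0,0,0],"xyz": [5.5,0.1,0],"hand": 5},{"rotation": [0,0,0],"xyz": [0.5,0,0],"hand": 5},{"rotation": [0,0,0],"xyz": [0,0,0],"hand": 5},{"rotation": [0,0,0],"xyz": [0,0,0],"hand": 5}]'

```text
clock: 25.4
position: [0.5381, 0.0633, 0.2116]
ee_rot: [0.765, 0.645, -0.001, -0.0]
ft_force: [0.8, -0.1, -0.3]
grip_width: 0.05
```

Run:
```python
from h import *
to([.538,.065,.062])
c=ctrl.get_calibration("wrist");w=ctrl.camera("wrist");cv2.imwrite("pics/w9.png",w)
th=np.radians(-9.65);hx=np.array([np.cos(th),np.sin(th),0]);hy=np.array([-np.sin(th),np.cos(th),0])
g=np.array([.6756,.0377,.114])-.139*hx
pe=proj("wrist",[g+.055*hy,g-.055*hy],c);print("bar ends pred",pe)
x0,y0=(pe.min(0)-30).astype(int);x0,y0=max(x0,0),max(y0,0);x1,y1=(pe.max(0)+30).astype(int)
m=(w.min(2)>120)[y0:y1,x0:x1][::3,::2];print(x0,y0);print("\n".join("".join(".#"[v] for v in r) for r in m.astype(int)))
```

```text
t 25.4 p [0.5381 0.0633 0.2116] yaw_y -9.74 z [-0.002 -0.001 -1.   ] w 0.05 F [ 0.8 -0.1 -0.3] j [ 0.04  0.25  1.55 -0.    1.34  0.21]
shift cm [ 1.800e-01 -1.000e-02  1.496e+01]
bar ends pred [[251.83831363 122.8439289 ]
 [251.97355715 245.48512941]]
221 92
..............................
..............................
..............................
..............................
..............................
..............................
..............................
..............................
..............................
..............................
..........#########...........
..........#########...........
..........#########...........
..........#########...........
..........#########...........
..........####################
..........####################
..........####################
..........#########...........
..........#########...........
..........#########...........
..........#########...........
..........#########...........
..........#########...........
..........#########...........
..........#########...........
..........#########...........
....
[... 349 characters left out ...]
######............
...........#######............
...........#######............
...........########...........
...........########...........
...........###################
...........###################
...........###################
...........#######............
...........#######............
...........#######............
...........#######............
............######............
..............................
..............................
..............................
..............................
..............................
..............................
..............................
..............................
..............................
..............................
```

The bar is where predicted, at column 250 and rows 122–242. I'll descend and grip.

Call:
apply_moves --increments '[{"rotation": [0,0,0],"xyz": [0,0,4],"hand": 5},{"rotation": [0,0,0],"xyz": [0,0,4],"hand": 5},{"rotation": [0,0,0],"xyz": [0,0,3],"hand": 5},{"rotation": [0,0,0],"xyz": [0,0,2],"hand": 5},{"rotation": [0,0,0],"xyz": [0,0,1.9],"hand": 5},{"rotation": [0,0,0],"xyz": [0,0,0],"hand": 5}]'

```text
clock: 26.2
position: [0.5374, 0.0632, 0.0622]
ee_rot: [0.765, 0.644, -0.001, -0.001]
ft_force: [-0.4, -0.6, 0.7]
grip_width: 0.0503
```

Call:
apply_moves --increments '[{"rotation": [0,0,0],"xyz": [0,0,0],"hand": 3},{"rotation": [0,0,0],"xyz": [0,0,0],"hand": 1.5},{"rotation": [0,0,0],"xyz": [0,0,0],"hand": 0.5},{"rotation": [0,0,0],"xyz": [0,0,0],"hand": 0.5}]' --force 40

```text
clock: 26.7
position: [0.5374, 0.0645, 0.0644]
ee_rot: [0.764, 0.645, -0.001, -0.001]
ft_force: [-5.0, -0.8, 6.5]
grip_width: 0.0141
```

Call:
apply_moves --increments '[{"rotation": [0,0,0],"xyz": [0,-0.6,0],"hand": 0.5},{"rotation": [0,0,0],"xyz": [0,-1.1,0],"hand": 0.5},{"rotation": [0,0,0],"xyz": [0,-1.1,0],"hand": 0.5},{"rotation": [0,0,0],"xyz": [0,-1.1,0],"hand": 0.5}]'

```text
clock: 27.2
position: [0.5039, 0.0703, 0.0645]
ee_rot: [0.764, 0.645, 0.002, 0.003]
ft_force: [4.8, -4.6, -1.5]
grip_width: 0.0141
```

Call:
apply_moves --increments '[{"rotation": [0,0,0],"xyz": [0,-1.1,0],"hand": 0.5},{"rotation": [0,0,0],"xyz": [0,-1.1,0],"hand": 0.5},{"rotation": [0,0,0],"xyz": [0,-1.1,0],"hand": 0.5},{"rotation": [0,0,0],"xyz": [0,-0.8,0],"hand": 0.5},{"rotation": [0,0,0],"xyz": [0,-0.5,0],"hand": 0.5},{"rotation": [0,0,0],"xyz": [0,0,0],"hand": 0.5}]'

```text
clock: 27.95
position: [0.4569, 0.0783, 0.0645]
ee_rot: [0.764, 0.645, 0.001, 0.002]
ft_force: [2.6, -4.0, 2.5]
grip_width: 0.0139
```

Call:
apply_moves --increments '[{"rotation": [0,0,0],"xyz": [0,-0.3,0],"hand": 0.5},{"rotation": [0,0,0],"xyz": [0,-0.3,0],"hand": 0.5},{"rotation": [0,0,0],"xyz": [0,0,0],"hand": 0.5}]'

```text
clock: 28.32
position: [0.4539, 0.0789, 0.0645]
ee_rot: [0.764, 0.645, 0.003, 0.003]
ft_force: [6.9, -6.7, -2.2]
grip_width: 0.0141
```

Call:
apply_moves --increments '[{"rotation": [0,0,0],"xyz": [0,-0.2,0],"hand": 0.5},{"rotation": [0,0,0],"xyz": [0,0,0],"hand": 0.5}]'

```text
clock: 28.58
position: [0.4539, 0.0789, 0.0645]
ee_rot: [0.764, 0.645, 0.004, 0.005]
ft_force: [11.3, -7.3, -6.8]
grip_width: 0.0143
```

The gate is at its stop: 84.8 mm of travel, with the force rising. I'll release it and lift clear.

Call:
apply_moves --increments '[{"rotation": [0,0,0],"xyz": [0,0.4,0],"hand": 0.5},{"rotation": [0,0,0],"xyz": [0,0,0],"hand": 2},{"rotation": [0,0,0],"xyz": [0,0,0],"hand": 4},{"rotation": [0,0,0],"xyz": [0,0,0],"hand": 5},{"rotation": [0,0,0],"xyz": [0,0,0],"hand": 5},{"rotation": [0,0,0],"xyz": [0,0,-2],"hand": 5},{"rotation": [0,0,0],"xyz": [0,0,-5],"hand": 5},{"rotation": [0,0,0],"xyz": [0,0,-6],"hand": 5}]'

```text
clock: 29.58
position: [0.4497, 0.0796, 0.1938]
ee_rot: [0.764, 0.645, -0.001, -0.001]
ft_force: [1.6, 0.3, 0.1]
grip_width: 0.05
```

Call:
apply_moves --increments '[{"rotation": [0,0,0],"xyz": [-5,-1,-5],"hand": 5},{"rotation": [0,0,0],"xyz": [-6,0,0],"hand": 5},{"rotation": [0,0,0],"xyz": [-6,0,0],"hand": 5},{"rotation": [0,0,0],"xyz": [-6,0,0],"hand": 5},{"rotation": [0,0,0],"xyz": [-6,0,0],"hand": 5},{"rotation": [0,0,0],"xyz": [-6,0,0],"hand": 5},{"rotation": [0,0,0],"xyz": [0,0,0],"hand": 5},{"rotation": [0,0,0],"xyz": [0,0,0],"hand": 5}]'

```text
clock: 30.58
position: [0.3843, -0.2572, 0.2368]
ee_rot: [0.765, 0.645, 0.0, -0.001]
ft_force: [-0.2, -0.5, -0.2]
grip_width: 0.0497
```

Run:
```python
from h import *
pose();t=ctrl.camera("top");s=ctrl.camera("side")
th=np.radians(-9.65);hx=np.array([np.cos(th),np.sin(th),0]);hy=np.array([-np.sin(th),np.cos(th),0]);g=np.array([.6756,.0377,0])
P=[g-.139*hx+[0,0,.11],g-.224*hx+[0,0,.11],g-.0125*hx-.085*hy+[0,0,.14],g-.0125*hx-.13*hy+[0,0,.14],g+[0,0,.055],g+[0,0,.135]]
print((proj("top",P)).round(1).tolist())
q=np.zeros((600,800,3),np.uint8);q[:]=90
q[:,:500]=cv2.resize(t[60:240,200:350],(500,600),interpolation=cv2.INTER_CUBIC);q[:360,500:]=cv2.resize(s[120:240,160:260],(300,360),interpolation=cv2.INTER_CUBIC)
q[365:590,500:]=cv2.resize(t[140:225,300:413],(300,225));cv2.imwrite("pics/f.png",q)
```

```text
t 30.575 p [ 0.3843 -0.2572  0.2368] yaw_y -9.73 z [-0.001  0.002 -1.   ] w 0.0497 F [-0.2 -0.5 -0.2] j [-0.68  0.12  1.66  0.    1.36 -0.51]
[[236.4, 153.7], [231.8, 181.3], [271.0, 114.0], [286.1, 116.1], [244.4, 116.6], [243.3, 106.7]]
```

View pics/f.png

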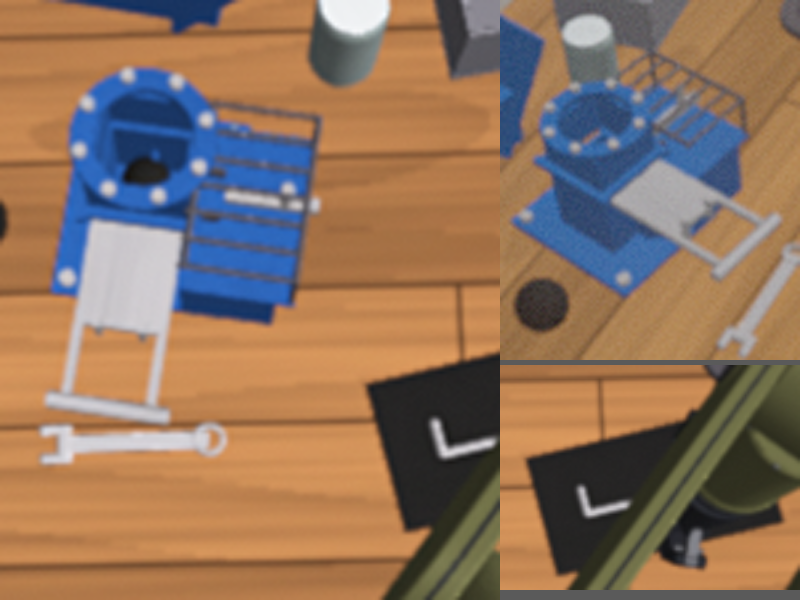

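The last picture shows:
- **Gate:** the bar is at top-view pixel (232,182), where the full stop was predicted.
- **Bolt:** the pin is at (287,117), fully back.
- **Ball:** it sits low in the chute.
- **Rod:** its hook end is visible on the mat.
- **Wrench:** it hasn't moved.

I'm handing in the job.

```bash
python3 -c "
from cell import ctrl
print(ctrl.finish_job())"
```

```text
the job is handed in; nothing more can be done
None
```

I finished all the steps and handed the job in at about 30.6 s of the 66 s allowed. I lifted the hooked rod, pulled the lock bolt back with it and laid it on the mat. Then I drew the gate out, and the ball dropped. The system gave no verdict.

**Last checks**
- **Bolt:** the hook stopped where the end stop should be, and the force rose to about 9 N. In the final picture the pin is where a fully pulled bolt should be.
- **Rod:** right after I let go, the wrist camera showed the whole rod on the mat, with its handle centre at about (−51, 13) mm in the mat's frame. The arm hid the handle in the final picture, but the hook end was visible on the mat.
- **Gate:** it travelled 84.8 mm of 85 and the force rose at the stop. In the final picture the handle bar is at the predicted spot.
- **Ball:** it looks low in the chute, but I judged that by eye and did not measure it.
- **Bystanders:** the wrench has not moved. I did not check the straight bar, flange and hammer at the end, but I never reached for them or knowingly touched them.

**What disagreed:** the fingertips are really about 25–30 mm above the reported TCP. My first two tries to grip the rod therefore closed on air just above the handle. The side and wrist views showed this, so I went lower and allowed for it in the later moves.

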